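# Set and lock the gas regulator

## Robot

A 6-joint arm with a two-finger parallel gripper is mounted at the origin on a cart in front of the work surface, level with it; the furniture and walls round the work are solid. World frame = base frame: x ahead of the robot, y to its left, z up, the work surface at z = 0. Lengths are in mm, angles in rad, forces in N, time in s.
With the tool pointing down it reaches from about 275 to 1000 mm from the base axis. Payload 8.4 kg.
Tool frame: the origin (TCP) lies midway between the tips of the shut fingers; the grasp point (between the pads) lies 19 mm behind it; z points along the fingers, y is the direction in which the jaws open and shut (so a half turn about z gives the same grasp; the last joint's range is limited). The gripper opens to 85 mm and grips with 20 to 120 N. Pads are 22 mm wide; open, the fingers measure 114 mm over their backs; the gripper's body (76 mm by 85 mm) begins 54 mm behind the grasp point. The pads swing forward as they close: fully open they stand 13 mm farther back than shut.
Start: joints at [-1.126, 0.353, 1.633, -0, 1.155, -0.002], TCP at [270.05, -563.65, 231.281] pointing down, gripper open.
Joint ranges: [-2.63, 2.63], [-0.92, 2.1], [0.06, 2.66], [-1.3, 4.44], [0, 2.69], [-3.02, 3.02]. Speed limits (rad/s): [2.22, 2.22, 2.79, 3.14, 3.14, 3.14].

## Interface

Orientations are given as a unit quaternion [w, x, y, z].
In Python, from station import manip gives the robot as it stands. Calls block until the motion is done:
- manip.reach(position, orientation): joint-space move of the TCP to a pose.
- manip.move_linear(position, attitude=None, v=150, guard=None): straight line of the TCP; attitude=None keeps the orientation; v is the mean speed in mm/s. With guard (N) it stops when the force on the tool has changed by that much, and returns True; else False.
- manip.set_joints(angles): joint-space move.
- manip.command_gripper(opening): opening from 0.0 (shut) to 1.0 (fully open); the grip force is fixed at half the most; returns when the fingers have stopped.
- manip.sleep(seconds).
- manip.ik(position, orientation): joint angles nearest the present ones, or None.
- manip.observe(): the state.
- manip.camera(name): name is "side" or "top"; returns a dict with "pixels" (384x512x3 uint8, red, green, blue), "vertical_fov" (degrees; the focal length in pixels is half the picture's height over the tangent of half this angle, whatever the lens; pixels are square), "cx", "cy" (the principal point, pixels), "k1" (the pictures are not rectified: a ray, as slopes to the right and down, at radius r is drawn at 1 + k1 r^2 times it, then the intrinsics apply), "position" and "orientation" of the camera in the world. Camera axes: x right, y down, z forward; pixel columns grow to the right and rows downward; lengths in mm; the calibration is good to about 2 mm. A picture is of the moment at which its call begins. There is no depth.
A pose or a line that the arm cannot do raises manip.PlanningError and nothing moves.
- manip.hand_in(): hands the job in, once; it reports no verdict.
Trained networks look in a picture, given as the dict that the camera call returned (one of the last four; its "shot" number tells which), for a name from the list of things; names that differ only in an ending like _2 or _b are one class to them, and where a whole thing is asked for, a point or a joint stands for the part that bears it (a point fixed in the world has none). Each returns a list of dicts, best first, with "confidence" (0 to 1); they miss things now and then, are a little off and sometimes report something else, mostly with a low value. They report only what shows in the picture. A call takes as long as a camera call. They do not tell look-alikes from the thing itself.
- manip.masks_of(thing, picture): "region" (384x512 bool, what is visible of it) and "xy" ([column, row] in pixels, amid what is visible of it).
The state is a dict: "t": time; "joint_pos": joint angles; "joint_velocities": joint speeds; "joint_efforts": joint torques, N m; "eef_pos": TCP position; "tcp_rot": TCP orientation; "ft_force": force on the tool from outside, world axes, zero at the start; "ft_torque": the same for the moment, N m; "opening": opening from 0.0 (shut) to 1.0 (fully open).
Only numpy, scipy, OpenCV 4.12 (cv2) and the standard library are available. Lean on these libraries where they do the work, as an engineer would, in place of code of your own. Each camera call takes 0.05 s, during which the arm holds its last target.

## Task

Two small valves stand on the bench: turn the bar-shaped knob of the regulator, the one with the pressure gauge, so that its nose points at the raised dark steel tab on the collar below it, keeping the knob pushed in while you turn. Then pull that knob straight up, all the way out, so that it is locked at the mark, and let go. Leave the round knob of the other valve as it is.

Things in the scene. Friction and masses are not known exactly. Their poses are not given: they have to be found in the camera images.
- lock_knob: Black knob on the gauge-bearing regulator. Origin: on its upright axis at the underside, 74 mm above the bench pushed in; z up. Round skirt 52 mm wide, 10 mm thick; on it an upright grip bar along x, 14 mm thick, 44 mm long, 10 to 46 mm above the origin, with an 8 mm wide nose at +x reaching 36 mm out and a white line on top: +x is where it points. Slides up 15 mm to a stop and stays, by 5 N friction.
- lock_stem (a joint): Turning angle of that knob on the regulator (bolted down), rad, growing clockwise seen from above; 0 is where the nose points to the gauge. About 0.06 N m of friction, stays where left. At the start the knob is pushed in and the tab lies 0.4 to 1.3 rad clockwise of the nose; end stops (-0.6 and 1.8) lie beyond both.
- index_collar: Fixed steel collar under the knob: disc 60 mm wide, 5 mm thick, with one dark tab 10 mm wide reaching 52 mm from the axis, its outer 12 mm raised to 13 mm. Origin: on the knob's axis at the collar's underside, 66 mm above the bench; z up, x points from the axis to the tab (the mark). The knob's origin is 8 mm above this origin pushed in, 23 mm fully out.
- vent_dot (a point): White dot on top of the round fluted black knob (45 mm wide, top 98 mm above the bench) of the other valve, which has no gauge; 14 mm from that knob's upright axis. That knob turns easily and is to be left alone.
Mind the look-alikes: they are no part of the job. What is shaped like the part that bears lock_knob but orange or purple is not meant.

How it is judged:
By the outcome, as a careful person would: the job done as asked, in the order asked, and still so for the second after the job is handed in, with the robot touching nothing.
It also fails if it takes over 38 s, if anything falls off the work surface, if the arm or the gripper's body presses on something with over 40 N, if the wrist force passes 120 N, or if a joint passes its speed limit or range.

## Working session

There is one attempt and no reset: what is moved stays moved. The work goes in short steps, each a Python script; the robot and the scene stay as the last script left them, time stands still between calls to the robot, and variables do not carry over. Pictures are saved under pics/ and viewed, and the job is handed in when it is done.

```bash
mkdir -p pics; ls; python3 - <<'E'
from station import manip
import cv2,pickle
for n in("side","top"):
    c=manip.camera(n); cv2.imwrite(f"pics/{n}0.png",c["pixels"][:,:,::-1])
    pickle.dump(c,open(f"{n}0.pkl","wb"))
    print({k:v for k,v in c.items() if k!="pixels"})
    for t in("lock_knob","index_collar","vent_dot","lock_stem"):
        for m in manip.masks_of(t,c): print(n,t,m["confidence"],m["xy"],m["region"].sum())
print(manip.observe())
E
```

```text
pics
{'vertical_fov': 57.35248864808389, 'cx': 251.4312434388669, 'cy': 190.69909699395947, 'k1': -0.0920335354589872, 'position': array([ 34.80467145, 842.25834177, 680.6273089 ]), 'orientation': array([ 0.14467685, -0.27570877,  0.84551465, -0.43377213]), 'shot': 1}
side lock_knob 0.74 [236.7, 139.0] 189
side lock_knob 0.55 [241.5, 223.9] 301
side index_collar 0.47 [239.1, 222.7] 332
side vent_dot 0.74 [259.5, 194.4] 171
side lock_stem 0.72 [240.2, 226.8] 304
side lock_stem 0.49 [235.1, 137.4] 156
{'vertical_fov': 46.03521200314314, 'cx': 255.6969167536653, 'cy': 192.58521223965144, 'k1': -0.07837469858946303, 'position': array([ 297.71327089,  159.29615989, 1385.78631461]), 'orientation': array([ 0.07125254, -0.69774552,  0.71061147, -0.05572794]), 'shot': 2}
top lock_knob 0.81 [332.4, 114.2] 266
top lock_knob 0.76 [182.9, 280.1] 278
top lock_knob 0.67 [213.2, 218.4] 274
top index_collar 0.55 [197.2, 224.4] 28
top vent_dot 0.68 [266.2, 201.0] 148
top lock_stem 0.82 [212.0, 219.4] 255
top lock_stem 0.67 [181.9, 279.7] 260
top lock_stem 0.51 [334.6, 112.9] 238
top lock_stem 0.24 [212.0, 218.7] 263
{'t': 0.5, 'joint_pos': array([-1.12640412e+00,  3.52998947e-01,  1.63342085e+00, -1.20816487e-05,
        1.15520409e+00, -2.38399421e-03]), 'joint_velocities': array([ 0.00056205, -0.00117077,  0.00039838,  0.00056132, -0.00115015,
        0.00085937]), 'joint_efforts': array([ 7.95346909e-05, -6.04700375e+01, -3.42178094e+01, -1.43865341e-04,
        2.30093719e-03,  3.04729076e-05]), 'eef_pos': array([ 270.03843896, -563.63987778,  231.27269018]), 'tcp_rot': array([-1.40233522e-05,  9.75151925e-01,  2.21537180e-01, -8.81502686e-06]), 'ft_force': array([-0.3335369 ,  0.32126802,  0.4933479 ]), 'ft_torque': array([ 0.03685461, -0.00177714, -0.01464248]), 'opening': 0.9965599928756596}
```

```bash
python3 - <<'E'
import cv2
a=cv2.imread("pics/side0.png");b=cv2.imread("pics/top0.png")
cv2.imwrite("pics/side0c.png",cv2.resize(a[90:270,140:340],None,fx=4,fy=3.3,interpolation=cv2.INTER_CUBIC)[:600] if 0 else cv2.resize(a[100:250,150:350],None,fx=4,fy=4,interpolation=cv2.INTER_CUBIC))
cv2.imwrite("pics/top0c.png",cv2.resize(b[150:300,140:340],None,fx=4,fy=4,interpolation=cv2.INTER_CUBIC))
E
```

```text
(no output)
```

View pics/side0.png

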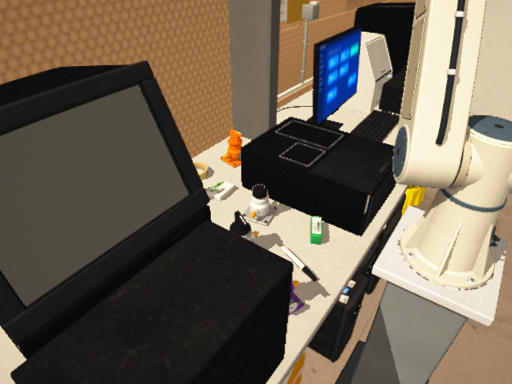

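View pics/top0.png

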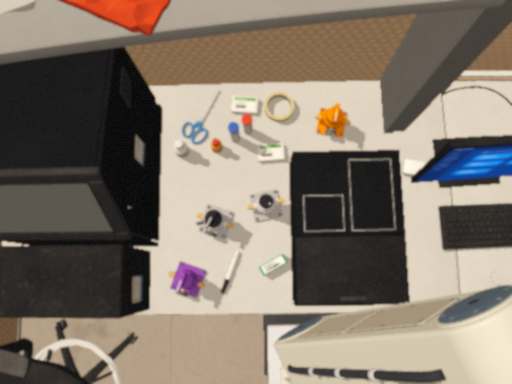

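View pics/side0c.png

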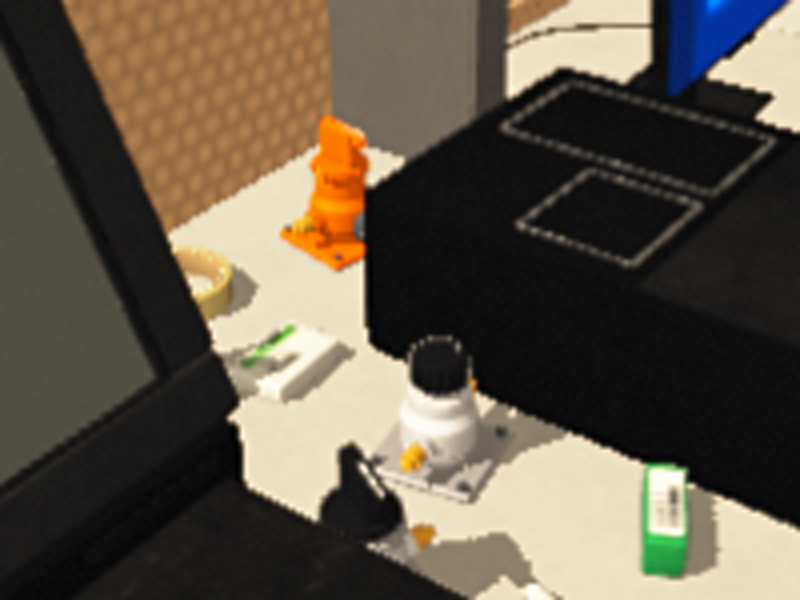

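View pics/top0c.png

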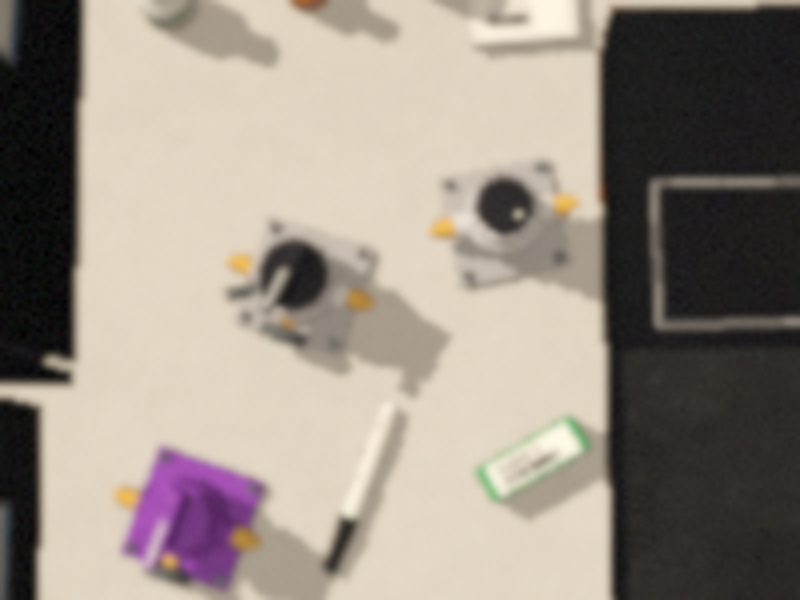

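```bash
cat > h.py <<'E'
import numpy as np,cv2
from scipy.spatial.transform import Rotation as R
def q(o): return R.from_quat([o[1],o[2],o[3],o[0]])
def proj(c,P):
    P=np.atleast_2d(P).astype(float); p=q(c["orientation"]).inv().apply(P-c["position"])
    s=p[:,:2]/p[:,2:]; f=192/np.tan(np.radians(c["vertical_fov"]/2))
    r2=(s**2).sum(1,keepdims=True); return s*(1+c["k1"]*r2)*f+[c["cx"],c["cy"]]
def back(c,uv,z):
    f=192/np.tan(np.radians(c["vertical_fov"]/2)); d=(np.array(uv,float)-[c["cx"],c["cy"]])/f; s=d.copy()
    for _ in range(20): s=d/(1+c["k1"]*(s**2).sum())
    v=q(c["orientation"]).apply([*s,1]); p=np.array(c["position"]); return p+v*(z-p[2])/v[2]
def rectify(c,img,x0,y0,z,half=80,mm=0.25):
    # image: col = -y (right), row = -x (down)
    n=int(2*half/mm); i=(np.arange(n)+.5)*mm-half
    C,Rr=np.meshgrid(i,i); P=np.stack([x0-Rr,y0-C,np.full_like(C,z)],-1).reshape(-1,3)
    uv=proj(c,P).astype(np.float32).reshape(n,n,2)
    return cv2.remap(img,uv[...,0],uv[...,1],cv2.INTER_CUBIC)
E
python3 - <<'E'
from h import *
import pickle
from station import manip
cs=[manip.camera("top") for _ in range(4)]
t=pickle.load(open("top0.pkl","rb"));s=pickle.load(open("side0.pkl","rb"))
im=np.mean([c["pixels"].astype(np.float32) for c in cs],0); np.save("avg.npy",im)
print("knob",back(t,[213.2,218.7],84),"vent",back(t,[266,201],98),"tab",back(t,[199.5,223.3],79))
k=back(t,[213.2,218.7],84)
print("top x+100,y+100",proj(t,[k,k+[100,0,0],k+[0,100,0]]))
for z in(79,120):
    o=rectify(t,im,k[0],k[1],z,60,.2); cv2.imwrite(f"pics/r{z}.png",np.clip(o,0,255).astype(np.uint8)[:,:,::-1])
E
```

```text
knob [460.02557375 310.87223472  84.        ] vent [506.82186226 156.44631832  98.        ] tab [447.86713268 351.57683271  79.        ]
top x+100,y+100 [[213.2        218.7       ]
 [213.21361157 184.96484178]
 [179.05646475 219.30739301]]
```

View pics/r79.png

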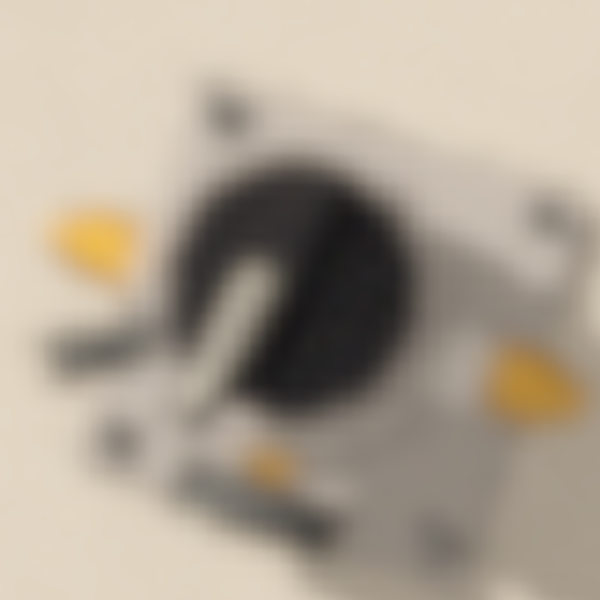

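View pics/r120.png

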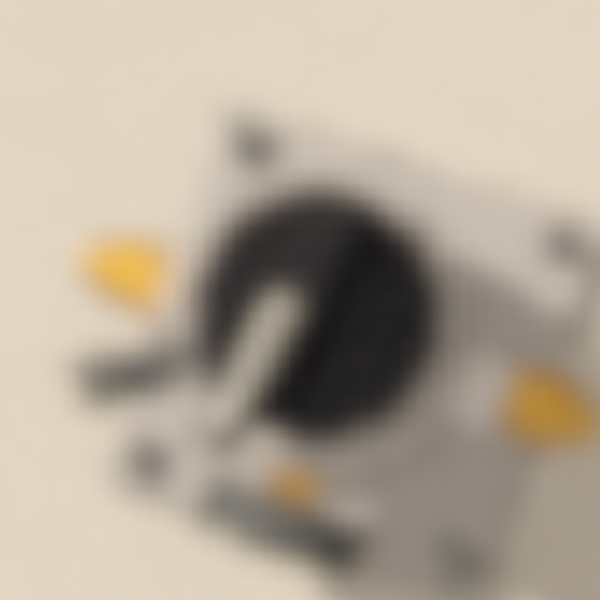

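Top view: the target regulator's knob is at about pixel (213,219). Its nose and white line point down-left, the dark tab is at the left (~(199,223)), and the gauge is below. The round-knob valve is at (266,201). The orange and purple ones are decoys. Next I refine the axis and angles.

```bash
cat > meas.py <<'E'
from h import *
def pca(m,w=None):
    r,c=np.nonzero(m); p=np.stack([c,r],1).astype(float); mu=p.mean(0); u,s,v=np.linalg.svd(p-mu,full_matrices=False); return mu,v[0],len(p)
def meas(c,im,x0=460.,y0=311.,zt=120.,save=None,tab=True,half=60):
    mm=.2;n=int(half*2/mm)
    def w(p): return np.array([x0-((p[1]+.5)*mm-half), y0-((p[0]+.5)*mm-half)])
    o=rectify(c,im,x0,y0,zt,half,mm); g=o.min(2); C,Rr=np.meshgrid(np.arange(n),np.arange(n))
    return o,g,w
E
python3 - <<'E'
from meas import *
import pickle
t=pickle.load(open("top0.pkl","rb")); im=np.load("avg.npy")
x0,y0=460.03,310.87
# circle of skirt z=84: radial edge from right side (unoccluded)
o=rectify(t,im,x0,y0,84,60,.2); g=cv2.GaussianBlur(o.mean(2),(0,0),2)
mm=.2
def W(p): return np.array([x0-((p[1]+.5)*mm-60), y0-((p[0]+.5)*mm-60)])
c0=np.array([297.,287.]); pts=[]
for a in np.radians(np.arange(-170,85,5)):  # image angles (col right,row down)
    d=np.array([np.cos(a),np.sin(a)]); rs=np.arange(90,165,1.); s=np.array([g[int(c0[1]+r*d[1]),int(c0[0]+r*d[0])] for r in rs])
    gr=np.gradient(s); i=gr.argmax(); pts.append(c0+rs[i]*d)
pts=np.array(pts)
from scipy.optimize import least_squares
f=least_squares(lambda q:np.hypot(*(pts-q[:2]).T)-q[2],[*c0,125],loss="soft_l1"); print("circle",f.x, "world",W(f.x[:2]),"r",f.x[2]*mm, "res",np.abs(f.fun).mean())
ax=W(f.x[:2])
# white line z=120
o=rectify(t,im,x0,y0,120,60,.2); g=o.mean(2)
m=np.zeros_like(g,bool); m[285:440,205:320]=True
ridge=[]
# ridge per row: weighted centroid of bright in a narrow band
for r in range(300,395,4):
    c=np.arange(-30,31)+(258-(r-360)*.46); s=np.interp(c,np.arange(600),g[r]); wt=np.clip(s-(s.max()*0.6+40*.4),0,None); ridge.append([ (c*wt).sum()/wt.sum(), r])
ridge=np.array(ridge); k=np.polyfit(ridge[:,1],ridge[:,0],1); print(k, np.abs(np.polyval(k,ridge[:,1])-ridge[:,0]).mean())
nose=np.arctan2(-k[0],-1.0); print("nose ang",nose)
p=W([np.polyval(k,360),360]); d=np.array([np.cos(nose),np.sin(nose)]); e=ax-p; print("axis offset from line (normal)",d[0]*e[1]-d[1]*e[0])
# tab z=79
o=rectify(t,im,x0,y0,79,60,.2); g=o.mean(2)
rid=[]
for c in range(60,150,6):
    r=np.arange(-35,36)+(350-(c-80)*.2); s=np.interp(r,np.arange(600),g[:,c]); b=np.percentile(s,60); wt=np.clip(b*.8-s,0,None); rid.append([c,(r*wt).sum()/max(wt.sum(),1e-6),s.min(),b]); 
rid=np.array(rid); print(rid.round(0).tolist())
for c,r,_,_ in rid[::2]: 
    v=W([c,r])-ax; print(round(np.hypot(*v),1),round(np.arctan2(v[1],v[0]),3))
E
```

```text
circle [296.12900241 291.93235737 121.27335763] world [461.54352853 311.54419952] r 24.25467152653689 res 3.3753840850843653
[ -0.50712103 432.08841693] 1.0029870466743702
nose ang 2.6722644634643986
axis offset from line (normal) 2.1557665547073928
[[60.0, 0.0, 138.0, 164.0], [66.0, 0.0, 128.0, 157.0], [72.0, 357.0, 122.0, 154.0], [78.0, 356.0, 115.0, 151.0], [84.0, 355.0, 113.0, 150.0], [90.0, 354.0, 110.0, 149.0], [96.0, 353.0, 106.0, 148.0], [102.0, 353.0, 104.0, 149.0], [108.0, 352.0, 104.0, 146.0], [114.0, 351.0, 105.0, 144.0], [120.0, 349.0, 108.0, 143.0], [126.0, 348.0, 111.0, 142.0], [132.0, 346.0, 115.0, 143.0], [138.0, 0.0, 119.0, 145.0], [144.0, 0.0, 122.0, 146.0]]
75.1 0.68
46.7 1.852
44.3 1.86
41.9 1.869
39.5 1.878
37.0 1.884
34.5 1.887
65.8 0.48
```

```bash
cat > ov.py <<'E'
from h import *
def overlay(c,im,x,y,nose,tab,name,dz=0,u0=185,v0=195,w=56,k=12):
    o=cv2.resize(np.clip(im[v0:v0+w*3//4,u0:u0+w],0,255).astype(np.uint8)[:,:,::-1].copy(),None,fx=k,fy=k,interpolation=cv2.INTER_CUBIC)
    def dr(P,a,col,closed=True):
        P=np.array(P,float); ca,sa=np.cos(a),np.sin(a); Q=np.stack([x+P[:,0]*ca-P[:,1]*sa,y+P[:,0]*sa+P[:,1]*ca,P[:,2]],1)
        p=((proj(c,Q)-[u0,v0]+.5)*k-.5).round().astype(int); cv2.polylines(o,[p],closed,col,1,cv2.LINE_AA)
    th=np.linspace(0,2*np.pi,60)
    dr([[26*np.cos(t),26*np.sin(t),84+dz] for t in th],0,(0,255,0))
    dr([[30*np.cos(t),30*np.sin(t),71] for t in th],0,(255,255,0))
    dr([[22,4,120+dz],[36,4,120+dz],[36,-4,120+dz],[22,-4,120+dz],[22,-7,120+dz],[-22,-7,120+dz],[-22,7,120+dz],[22,7,120+dz]],nose,(0,0,255))
    dr([[0,0,120+dz],[36,0,120+dz]],nose,(255,0,255))
    dr([[40,5,79],[52,5,79],[52,-5,79],[40,-5,79]],tab,(0,128,255))
    cv2.imwrite(name,o)
E
python3 - <<'E'
from ov import *
import pickle
t=pickle.load(open("top0.pkl","rb")); im=np.load("avg.npy")
overlay(t,im,461.5,311.5,2.68,1.865,"pics/ov1.png")
E
```

```text
(no output)
```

View pics/ov1.png

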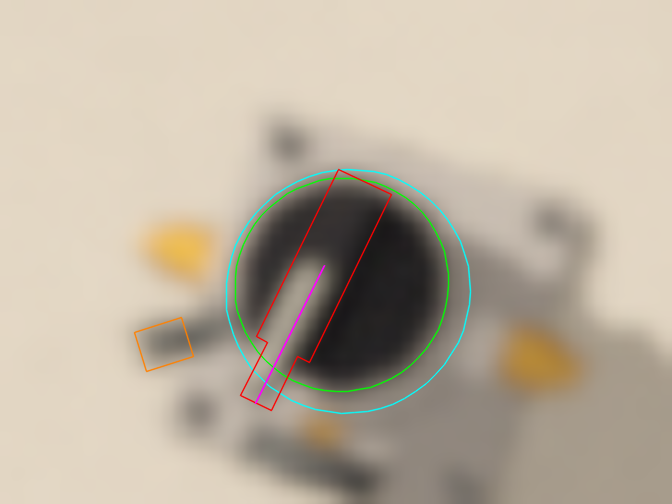

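```bash
python3 - <<'E'
from ov import *
import pickle
t=pickle.load(open("top0.pkl","rb")); im=np.load("avg.npy"); s=pickle.load(open("side0.pkl","rb"))
overlay(t,im,461.5,312.5,2.68,1.865,"pics/ov2.png")
overlay(s,s["pixels"].astype(float),461.5,312.5,2.68,1.865,"pics/ov3.png",u0=212,v0=200)
E
```

```text
(no output)
```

View pics/ov3.png

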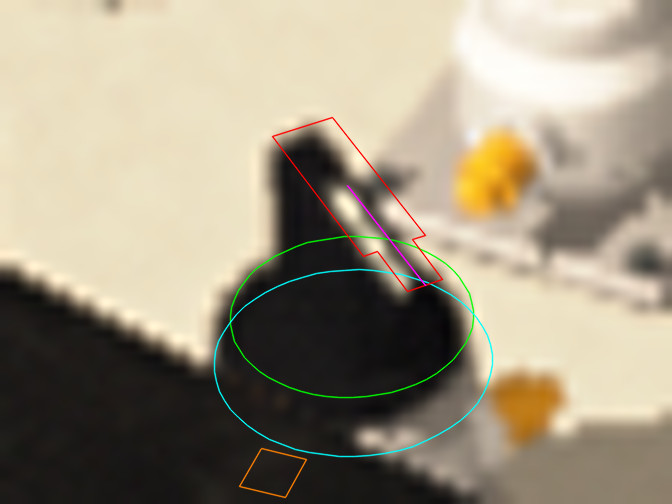

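View pics/ov2.png

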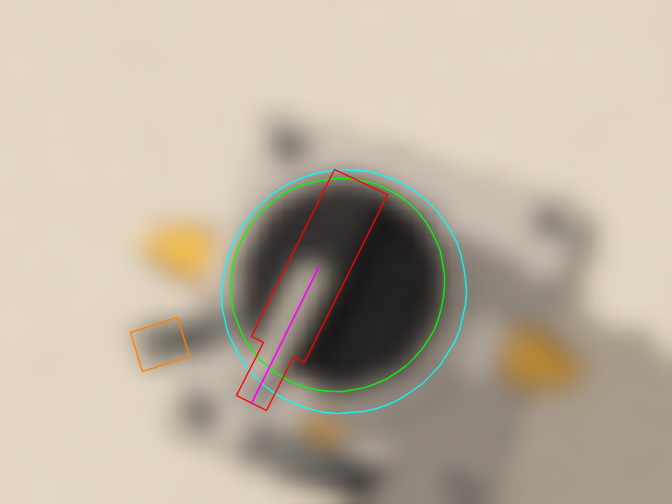

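Overlays agree within ~1–2 mm: axis ≈ (462, 312.5), nose ≈ 2.68 rad, tab ≈ 1.86 rad, so about 0.82 rad clockwise. Next I plan the approach.

```bash
cat > g.py <<'E'
import numpy as np
def down(a): # tool z down, tool x at world angle a
    return np.array([0,np.cos(a/2),np.sin(a/2),0])
E
python3 - <<'E'
from station import manip
from g import *
o=manip.observe(); print(o["t"])
A=(462,312.5)
for a in(2.68,1.86): print(a, manip.ik([*A,170],down(a)),manip.ik([*A,90],down(a)))
p=[180,-390,330]; manip.reach(p,o["tcp_rot"])
j=manip.ik([*A,260],down(2.68)); print(j)
manip.command_gripper(0.5)
cur=manip.observe()["joint_pos"].copy(); cur[0]=j[0]; cur[5]=j[5]; manip.set_joints(cur)
manip.reach([*A,190],down(2.68))
o=manip.observe(); print(o["t"],o["eef_pos"],o["ft_force"],o["opening"],o["joint_pos"])
manip.move_linear([*A,125],v=120)
import cv2
c=manip.camera("side"); cv2.imwrite("pics/s1.png",cv2.resize(c["pixels"][100:250,150:350,::-1],None,fx=4,fy=4,interpolation=cv2.INTER_CUBIC))
o=manip.observe(); print(o["t"],o["eef_pos"],o["ft_force"],o["opening"])
E
```

```text
0.7
2.68 [ 5.92026266e-01  3.17496050e-01  1.83641160e+00 -4.44089210e-16
  9.87685002e-01 -5.17177407e-01] [ 5.92026266e-01  4.25873855e-01  1.89156792e+00 -4.44089210e-16
  8.24150879e-01 -5.17177407e-01]
1.86 [ 5.92026266e-01  3.17496050e-01  1.83641160e+00 -4.44089210e-16
  9.87685002e-01  3.02822593e-01] [ 5.92026266e-01  4.25873855e-01  1.89156792e+00 -4.44089210e-16
  8.24150879e-01  3.02822593e-01]
[ 5.92026266e-01  2.21453364e-01  1.74739033e+00 -4.44089210e-16
  1.17274896e+00 -5.17177407e-01]
5.1917 [461.98982147 312.04656254 190.58862083] [ 0.16827901 -0.35653646  0.02193032] 0.5020991308216887 [ 5.91388836e-01  2.92751555e-01  1.81887600e+00 -5.17995434e-05
  1.03020671e+00 -5.17167676e-01]
5.9333 [462.56235316 312.89081777 126.18854454] [-0.90283326 -0.13450815 -0.18105855] 0.5015582004121082
```

View pics/s1.png

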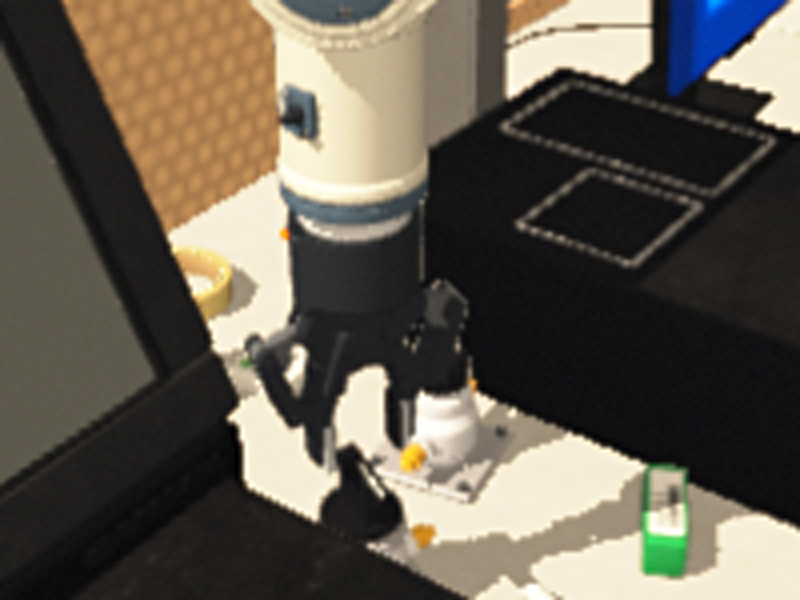

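The fingers (tips at about (325,460) and (400,440) in the crop) straddle the bar (top at about (352,455)). Next I descend and grip.

```bash
python3 - <<'E'
from station import manip
from g import *
A=(462,312.5)
print("guard",manip.move_linear([*A,92],v=80,guard=12))
o=manip.observe(); print(o["t"],o["eef_pos"].round(2),o["ft_force"].round(2))
manip.command_gripper(0.0)
for i in range(2):
    o=manip.observe(); f=o["ft_force"]; n=np.array([np.cos(2.68-np.pi/2),np.sin(2.68-np.pi/2)]); b=np.array([np.cos(2.68),np.sin(2.68)])
    print(o["t"],o["eef_pos"].round(2),f.round(2),o["ft_torque"].round(3),o["opening"],"normal",f[:2]@n,"bar",f[:2]@b); manip.sleep(.2)
E
```

```text
guard False
6.4917 [461.88 312.43  91.67] [-0.84 -0.13  0.11]
6.8583 [462.62 313.36  92.7 ] [0.2  3.96 3.11] [0.689 0.066 0.106] 0.15482060359440747 normal 3.6359514595188576 bar 1.5847690939383412
7.0583 [462.62 313.36  92.7 ] [-0.26  5.18  5.36] [0.853 0.152 0.06 ] 0.15378866623522144 normal 4.526758999411761 bar 2.5389445110861923
```

```bash
python3 - <<'E'
from station import manip
from g import *
from h import q
def st():
    o=manip.observe(); x=q(o["tcp_rot"]).apply([1,0,0]); print(round(o["t"],2),o["eef_pos"].round(2),o["ft_force"].round(1),o["ft_torque"].round(2),"yaw",np.arctan2(x[1],x[0]).round(3),o["opening"].round(3),flush=True)
A=(462.9,313.7)
st()
for a in (2.68,2.5,2.3,2.1,1.86):
    manip.set_joints(manip.ik([*A,91.5],down(a))); st()
E
```

```text
Traceback (most recent call last):
AttributeError: 'float' object has no attribute 'round'
```

```bash
cat >> g.py <<'E'
from station import manip
from h import q
def st():
    o=manip.observe(); x=q(o["tcp_rot"]).apply([1,0,0]); print(round(o["t"],2),o["eef_pos"].round(2),o["ft_force"].round(1),o["ft_torque"].round(2),"yaw",round(float(np.arctan2(x[1],x[0])),3),round(float(o["opening"]),3),flush=True)
E
python3 - <<'E'
from g import *
A=(462.9,313.7)
st()
for a in (2.68,2.5,2.3,2.1,1.86):
    manip.set_joints(manip.ik([*A,91.5],down(a))); st()
import cv2,pickle
for n in("top","side"):
    c=manip.camera(n); pickle.dump(c,open(f"{n}2.pkl","wb")); x,y=(150,150) if n=="top" else (150,120)
    cv2.imwrite(f"pics/{n}2.png",cv2.resize(c["pixels"][y:y+120,x:x+160,::-1],None,fx=5,fy=5,interpolation=cv2.INTER_CUBIC))
E
```

```text
7.26 [462.62 313.32  92.69] [-0.4  5.4  4.2] [0.92 0.07 0.03] yaw 2.68 0.155
7.51 [462.74 313.52  92.52] [-3.2 -0.8 14.4] [-0.11  0.74  0.06] yaw 2.68 0.152
7.8 [462.94 313.84  92.56] [-3.3  1.8 12.2] [ 0.18  0.68 -0.02] yaw 2.499 0.155
8.11 [463.19 314.13  92.57] [-2.6  2.8 11. ] [ 0.42  0.51 -0.06] yaw 2.299 0.154
8.42 [463.48 314.35  92.59] [-2.7  3.3  8.4] [ 0.54  0.38 -0.06] yaw 2.099 0.153
8.76 [463.9  314.58  92.6 ] [0.4 3.5 8.9] [ 0.68  0.1  -0.05] yaw 1.859 0.152
```

View pics/top2.png

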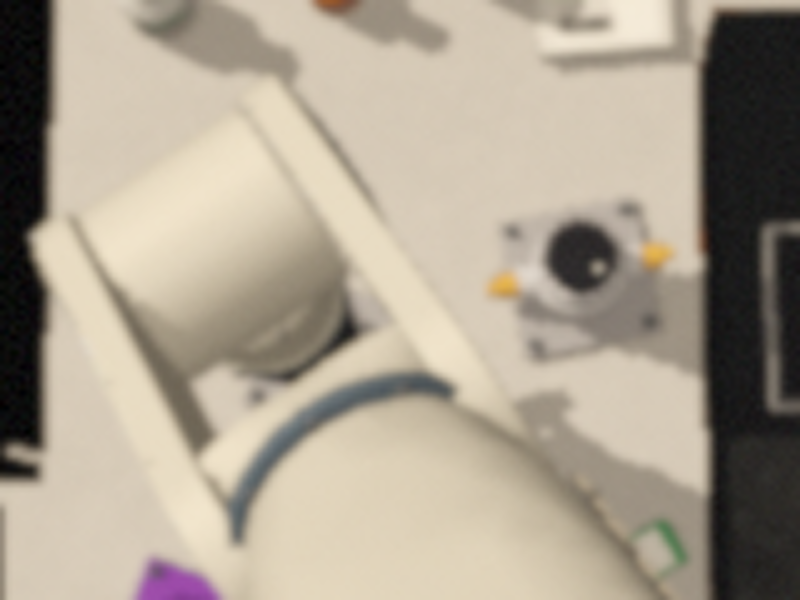

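View pics/side2.png

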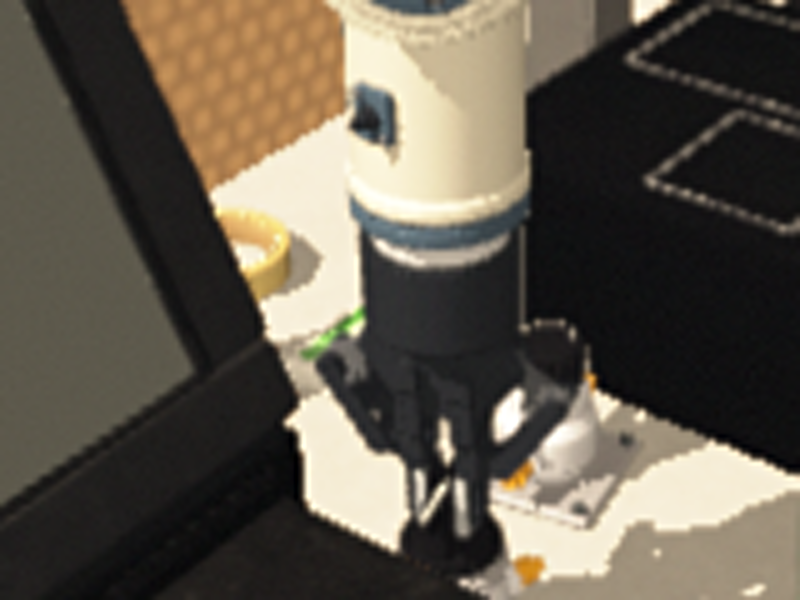

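Turned to tool yaw 1.86 with the knob still pressed down. The arm hides the tab, so I release, move aside and check the alignment before pulling.

```bash
python3 - <<'E'
from g import *
from ov import *
import pickle
manip.command_gripper(0.5); st()
p=manip.observe()["eef_pos"]; manip.move_linear([p[0],p[1],150],v=200)
j=manip.observe()["joint_pos"].copy(); j[0]-=.75; j[1]-=.15; manip.set_joints(j); st()
cs=[manip.camera("top") for _ in range(4)]; s=manip.camera("side"); st()
im=np.mean([c["pixels"].astype(np.float32) for c in cs],0); np.save("avg3.npy",im); pickle.dump(s,open("side3.pkl","wb"))
overlay(cs[0],im,462,312.5,1.86,1.86,"pics/ov4.png")
overlay(s,s["pixels"].astype(float),463.2,313.5,1.86,1.86,"pics/ov5.png",u0=212,v0=200)
E
```

```text
9.25 [462.57 313.3   91.18] [-0.3 -0.2  0.3] [-0.01 -0.06  0.02] yaw 1.86 0.5
11.25 [567.16 -87.68 235.26] [ 0.5 -0.2  0.5] [0.02 0.09 0.04] yaw 1.114 0.497
11.5 [567.29 -87.78 235.53] [ 0.4 -0.2 -0.7] [ 0.02  0.09 -0.04] yaw 1.114 0.499
```

View pics/ov4.png

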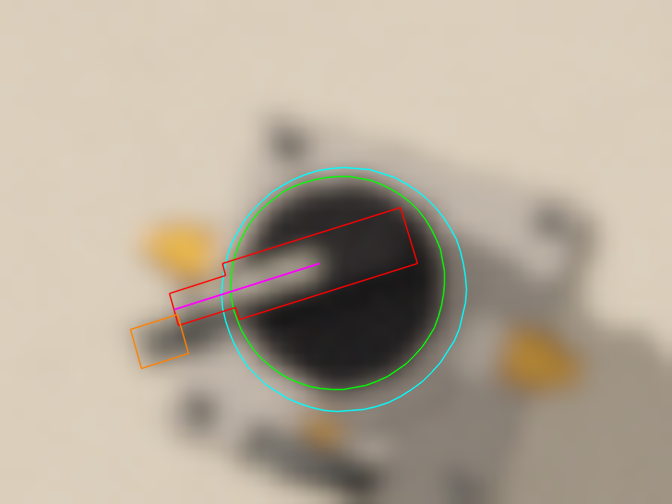

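View pics/ov5.png

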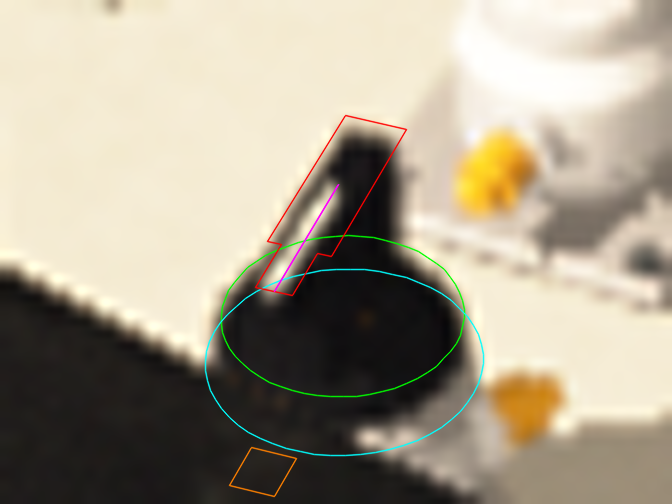

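```bash
cat > fit.py <<'E'
from h import *
import pickle
from scipy.optimize import minimize
from scipy.ndimage import map_coordinates
t=pickle.load(open("top0.pkl","rb"))
def samp(im,P):
    uv=proj(t,P); return map_coordinates(im,[uv[:,1],uv[:,0]],order=3)
def ridge(im,z,x0,y0,a0,r0,r1,sign,hw=6,ax=None):
    # centroid of profile across, at several radii, iterated
    a,off=a0,0.
    S=np.arange(-hw,hw+.01,.25)
    for _ in range(8):
        d=np.array([np.cos(a),np.sin(a)]);n=np.array([-d[1],d[0]]); rr=np.arange(r0,r1+.1,1.); cs=[]
        for r in rr:
            P=np.array([[x0,y0]+r*d+(off+s)*n for s in S]); v=sign*samp(im,np.c_[P,np.full(len(P),z)])
            b=np.interp(S,[S[0],S[-1]],[v[0],v[-1]]); w=np.clip(v-b,0,None); w=np.clip(w-.4*w.max(),0,None); cs.append((S*w).sum()/w.sum())
        k=np.polyfit(rr,cs,1); a+=np.arctan(k[0]); off+=k[1]
    return a,off,np.std(np.array(cs)-np.polyval(k,rr))
if __name__=="__main__":
    im0=np.load("avg.npy").mean(2); im3=np.load("avg3.npy").mean(2); x0,y0=462.,312.5
    for lo,hi in((4,24),(6,30)):
        L=[ridge(im,120,x0,y0,a,lo,hi,1) for im,a in((im0,2.68),(im3,1.86))]; print(L)
        N=np.array([[-np.sin(l[0]),np.cos(l[0])] for l in L]); e=np.linalg.solve(N,[l[1] for l in L]); print("axis",x0+e[0],y0+e[1])
        for im in(im0,im3):
          for z in (79,):
            for r0,r1 in((41,49),(43,51)):
              a,o,s=ridge(im,z,x0+e[0],y0+e[1],1.86,r0,r1,-1,hw=9); m=(r0+r1)/2; print("tab line",a,o,s,"radial",a+np.arctan(o/m))
E
python3 fit.py
```

```text
[(np.float64(2.698951884765879), np.float64(-1.071893108113414), np.float64(0.06956083432551993)), (np.float64(1.8823082741952633), np.float64(-0.4839854664326361), np.float64(0.11313541898298624))]
axis 462.1492861106605 313.61545303800756
tab line 1.462956190117402 17.995768527318727 0.15369181100177895 radial 1.8433815019063515
tab line 1.3374418260236351 22.409851155313962 0.09041815686216859 radial 1.782362129935675
tab line 1.7242422755418896 6.656438072374898 0.10149255510829176 radial 1.8710982031650705
tab line 1.327172750531514 22.930709752783088 0.08656871494416714 radial 1.781083443416699
[(np.float64(2.6284975455210584), np.float64(-0.1600110640789742), np.float64(0.3254297399914358)), (np.float64(1.854211073986804), np.float64(-0.12296106172003546), np.float64(0.18676328876861154))]
axis 462.0892189929541 312.63339264396103
tab line 1.6867031449494152 8.19686205123432 0.08038604426844992 radial 1.866880236037606
tab line 1.321502119924723 23.25269224939472 0.09034640527865895 radial 1.780931381713928
tab line 1.792679848953256 3.4151015141380525 0.05650375257257042 radial 1.8684257976480576
tab line 1.280571220760253 25.72321657703635 0.02678680852672696 radial 1.7813410405715602
```

```bash
cat > syn.py <<'E'
from fit import *
def box(x,y,a,r0,r1,h,z0,z1,K,u0,v0,n):
    c,s=np.cos(a),np.sin(a)
    P=np.array([[x+r*c-w*s,y+r*s+w*c,z] for r in(r0,r1) for w in(-h,h) for z in(z0,z1)])
    p=((proj(t,P)-[u0,v0]+.5)*K).astype(np.float32); hull=cv2.convexHull(p)
    m=np.zeros((n*K,n*K),np.float32); cv2.fillPoly(m,[np.round(hull*16).astype(np.int32)],1.,shift=4) ; return m
def run(im,ax):
    u0,v0,n,K=186,209,30,16
    uu,vv=np.meshgrid(np.arange(n)+u0,np.arange(n)+v0)
    G=np.array([back(t,[u,v],75) for u,v in zip(uu.ravel(),vv.ravel())]); d=G[:,:2]-ax; r=np.hypot(*d.T); an=np.arctan2(d[:,1],d[:,0])
    M=((r>40)&(r<60)&(abs(an-1.83)<.27)).reshape(n,n)
    y=im[v0:v0+n,u0:u0+n][M]; X0=np.c_[np.ones(M.sum()),uu[M]-200,vv[M]-223]
    best=[]
    for a in np.arange(1.74,1.97,.01):
      for sg in(.6,.8,1.0,1.2,):
        m=box(*ax,a,40,52,5,71,79,K,u0,v0,n); m2=box(*ax,a,30,52,5,66,71,K,u0,v0,n)
        ds=lambda q: cv2.resize(cv2.GaussianBlur(q,(0,0),sg*K),(n,n),interpolation=cv2.INTER_AREA)[M]
        X=np.c_[X0,ds(m),ds(np.clip(m2-m,0,1))]; co,*_=np.linalg.lstsq(X,y,rcond=None); best.append((((X@co-y)**2).mean()**.5,a,sg,co.round(0)))
    best.sort(key=lambda b:b[0]); return M.sum(),best[:3]
im0=np.load("avg.npy").mean(2); im3=np.load("avg3.npy").mean(2)
for ax in((462.1,313.1),(462.1,312.5),(461.5,313.1)):
    for im in(im0,im3): print(ax,run(im,np.array(ax)))
E
python3 syn.py
```

```text
(462.1, 313.1) (np.int64(62), [(np.float64(5.861499070027641), np.float64(1.85), 1.0, array([ 211.,   -1.,    0.,  -78., -138.])), (np.float64(5.870196844765593), np.float64(1.85), 1.2, array([ 216.,    0.,   -0.,  -87., -158.])), (np.float64(5.905744986489482), np.float64(1.86), 1.2, array([ 217.,    0.,    1.,  -89., -143.]))])
(462.1, 313.1) (np.int64(62), [(np.float64(5.8377470928068345), np.float64(1.84), 1.2, array([ 203.,   -1.,    0.,  -79., -177.])), (np.float64(5.880041655892867), np.float64(1.85), 1.2, array([ 203.,   -1.,    1.,  -82., -165.])), (np.float64(5.977968392058498), np.float64(1.84), 1.0, array([ 197.,   -2.,    0.,  -72., -155.]))])
(462.1, 312.5) (np.int64(63), [(np.float64(5.316599772209402), np.float64(1.85), 1.0, array([ 212.,   -0.,    0.,  -82., -146.])), (np.float64(5.401709716357571), np.float64(1.85), 1.2, array([ 217.,    0.,   -0.,  -92., -164.])), (np.float64(5.447459217309817), np.float64(1.84), 1.0, array([ 212.,   -0.,   -0.,  -81., -155.]))])
(462.1, 312.5) (np.int64(63), [(np.float64(5.400663291519551), np.float64(1.84), 1.2, array([ 203.,   -
[... 189 characters left out ...]
203.,   -1.,   -0.,  -82., -188.]))])
(461.5, 313.1) (np.int64(63), [(np.float64(5.993197865710396), np.float64(1.84), 1.2, array([ 215.,   -0.,    0.,  -86., -150.])), (np.float64(6.010279920380582), np.float64(1.84), 1.0, array([ 210.,   -1.,    0.,  -77., -129.])), (np.float64(6.070081263665811), np.float64(1.85), 1.2, array([ 215.,   -0.,    1.,  -88., -141.]))])
(461.5, 313.1) (np.int64(63), [(np.float64(5.95623954286406), np.float64(1.83), 1.2, array([ 202.,   -1.,    0.,  -79., -168.])), (np.float64(6.004287134492821), np.float64(1.82), 1.2, array([ 203.,   -1.,   -0.,  -76., -182.])), (np.float64(6.085573160776976), np.float64(1.83), 1.0, array([ 197.,   -2.,    0.,  -71., -146.]))])
```

Nose ≈ 1.86, tab ≈ 1.85, so they are aligned within ~0.02 rad. I regrip at yaw 1.85 and pull up.

```bash
python3 - <<'E'
from g import *
A=(463,313.2)
manip.reach([*A,150],down(1.85)); manip.move_linear([*A,91.5],v=120,guard=12); st()
manip.command_gripper(0.0); st()
z=manip.observe()["eef_pos"]
print(manip.move_linear([z[0],z[1],z[2]+21],v=30,guard=28)); st(); manip.sleep(.2); st()
E
```

```text
13.7 [463.44 313.1   91.81] [-0.7  0.5 -0.8] [ 0.01 -0.07 -0.03] yaw 1.849 0.498
14.07 [464.11 313.76  92.58] [ 3.2 -1.3  7. ] [-0.13 -0.33  0.04] yaw 1.85 0.154
True
14.65 [464.09 313.66 107.73] [ 2.6  0.3 -3.3] [ 0.31 -0.49  0.02] yaw 1.85 0.153
14.85 [464.09 313.66 107.72] [ 3.   2.  -4.5] [ 0.46 -0.44 -0.02] yaw 1.85 0.15
```

```bash
python3 - <<'E'
from g import *
from ov import *
import pickle
z=manip.observe()["eef_pos"]
print(manip.move_linear([z[0],z[1],z[2]+4],v=15,guard=15)); st(); 
manip.command_gripper(0.45); st()
p=manip.observe()["eef_pos"]; manip.move_linear([p[0],p[1],165],v=150)
j=manip.observe()["joint_pos"].copy(); j[0]-=.75; j[1]-=.15; manip.set_joints(j); st()
cs=[manip.camera("top") for _ in range(4)]; s=manip.camera("side"); st()
im=np.mean([c["pixels"].astype(np.float32) for c in cs],0); np.save("avg4.npy",im); pickle.dump(s,open("side4.pkl","wb"))
overlay(cs[0],im,462,313,1.85,1.85,"pics/ov6.png",dz=15)
overlay(s,s["pixels"].astype(float),463.2,313.5,1.85,1.85,"pics/ov7.png",dz=15,u0=212,v0=200)
cv2.imwrite("pics/top4.png",cs[0]["pixels"][:,:,::-1])
from fit import *
for b in((4,24),(6,30)): print(ridge(im.mean(2),135,462.1,313.1,1.85,*b,1))
E
```

```text
True
15.06 [464.09 313.63 107.68] [ 2.3  1.8 -1.7] [ 0.31 -0.38  0.01] yaw 1.85 0.15
15.43 [463.81 313.42 107.41] [-0.3  0.8 -0.2] [ 0.01 -0.02  0.02] yaw 1.85 0.453
17.52 [565.61 -87.98 249.42] [-0.3 -0.2 -0.4] [0.03 0.07 0.02] yaw 1.104 0.451
17.77 [565.74 -88.07 249.67] [-0.5  0.8  0.2] [ 0.04  0.11 -0.07] yaw 1.105 0.448
(np.float64(1.865394022526375), np.float64(-0.09195065883538629), np.float64(0.15130117590188155))
(np.float64(1.8434364085401407), np.float64(0.2146774342555723), np.float64(0.16353148305879886))
```

View pics/ov6.png

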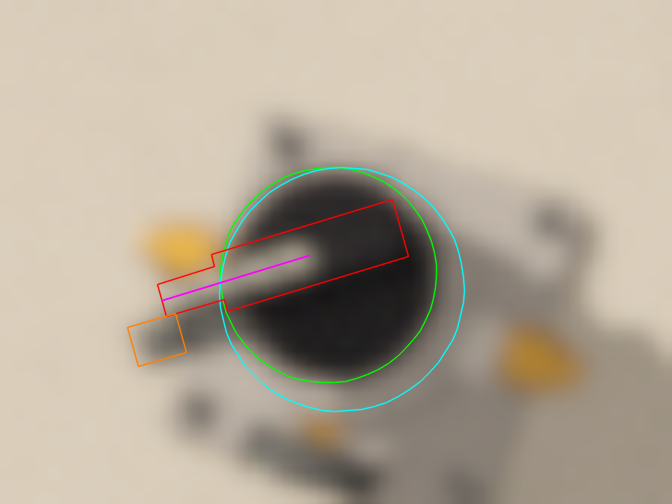

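View pics/ov7.png

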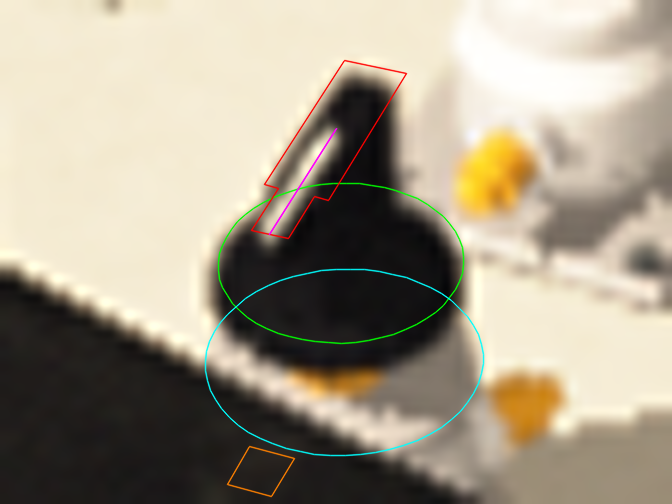

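View pics/top4.png

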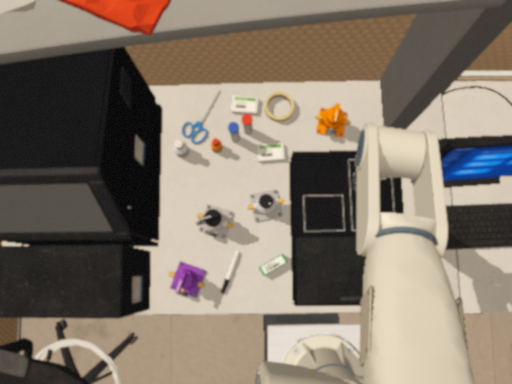

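```bash
python3 - <<'E'
from g import *
a=np.load("avg.npy").mean(2)[195:208,258:276];b=np.load("avg4.npy").mean(2)[195:208,258:276]
f=lambda i:(np.unravel_index(i[3:11,4:14].argmax(),(8,10)), np.corrcoef(a.ravel(),i.ravel())[0,1])
print(f(a),f(b))
manip.hand_in(); st()
E
```

```text
((np.int64(5), np.int64(7)), np.float64(0.9999999999999999)) ((np.int64(5), np.int64(7)), np.float64(0.9998715563131896))
the job is handed in; nothing more can be done
the job is handed in; nothing more can be done
```

The regulator knob is turned to the tab, pulled fully out and released, and the job is handed in at about 18 s.

- **Turn:** I gripped the bar and turned it about 0.82 rad clockwise, pressing down with 8–14 N the whole way. I then let go, checked the alignment in pictures, regripped at a yaw of 1.85 rad and pulled.
- **Alignment:** After release the nose measures 1.84–1.87 rad and the tab about 1.85 rad, so they agree to about 0.02 rad. The top picture is blurry. A tab fit using only its outermost millimetres gave 1.78 rad; I rejected it because background blurs into the tip.
- **Pull:** The knob rose 15.1 mm to a hard stop, and a second upward push moved it no further. The side picture after release shows it still about 15 mm up.
- **Other valve:** The round knob's dot is at the same pixel as at the start.
- **Robot:** The arm stands clear and touches nothing.

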